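# Shut the vented pigment box and set its vent cap

### The job

Close up the grey pigment box: swing its hinged lid down flat so that the lip along its free edge drops behind the front rim, then screw the knurled vent cap on clockwise until it bottoms out, back it off a quarter turn so that the box can breathe, and finish still gripping the cap there, without letting go. Leave the lid shut and do not disturb the things standing round the box.

Things in the scene. Friction and masses are not known exactly. Their poses are not given: they have to be found in the camera images.
- pigment_box: grey painted steel box, fixed to the table, 150 (x) x 270 (y) x 78 mm high; origin at the centre of its underside, x axis to its rear (the hinge side), y axis to its left, z up. Its right part (y from -135 to +40 mm) is an open well under the lid, its left part is a closed deck, 78 mm high, that carries the vent neck and cap. Its front wall's upper edge at x = -75 mm is the rim.
- box_lid (a joint): hinge angle of the lid in rad: 0 = shut flat, grows as it opens; starts half open, between 0.85 and 1.25. The hinge line is parallel to the box's y axis. The lid's stiff hinge holds it at any angle; about 0.3 to 0.5 Nm (3 to 5 N near the free edge) closes it. It stops at 0.
- lid_hinge (a point): the middle of the lid's hinge line, on the box's rear edge at 78 mm height (box frame x = 70, y = -49.5 mm). Fixed.
- lid_edge (a point): the middle of the lid's free edge, on its outer face. The lid is a flat plate, 145 mm from hinge line to free edge, 172 mm wide along y, 4 mm thick (its outer face is 4 mm from the hinge line's plane), with a 14 mm lip turned down near the free edge. Shut, it lies on the box with its outer face at 82 mm height; open, it stands up from the hinge and leans towards the front, outer face to the rear and up.
- cap_turn (a joint): turn of the vent cap in rad about its upright axis: 0 = bottomed out (hard stop), grows as it is unscrewed (anticlockwise from above); starts between 2.0 and 3.4, already started on its thread. Right-hand thread, it sinks 6 mm per full turn; about 0.1 Nm turns it, and it stays where it is left.
- cap_centre (a point): centre (half-way up) of the knurled aluminium vent cap, 44 mm diameter, 30 mm tall, upright, with a raised radial pointer rib on its top (it points along the box's x axis when bottomed out). Its axis is at box frame x = 0, y = 87.5 mm; bottomed out its underside is 10 mm and its centre 25 mm above the deck (103 mm above the table), on a steel neck of 36 mm diameter with a flange of 54 mm diameter, 3 mm high, on the deck. Its x axis lies along the pointer rib.
- vent_cap: the same vent cap; origin at the centre of its underside
- wax_tin: white round tin, 58 mm diameter, 28 mm high, beside the box's right end; origin at the centre of its underside; leave it alone
- glue_bottle: small white glue bottle with a conical tip, 24 x 38 x 106 mm, behind the box; origin at its underside; leave it alone
- spring_clamp: black spring clamp lying behind the box, 67 x 118 x 22 mm; origin at its underside; leave it alone

How it is judged:
By the outcome, as a careful person would: the job done as asked, in the order asked, and still so for the second after the job is handed in, while the arm keeps its last pose, push and grip.
It also fails if it takes over 72 s, if anything falls off the work surface, if the arm or the gripper's body presses on something with over 40 N, if the wrist force passes 120 N, or if a joint passes its speed limit or range.

### The arm

A 6-joint arm with a two-finger parallel gripper is mounted at the origin on a cart in front of the work surface, level with it; the furniture and walls round the work are solid. World frame = base frame: x ahead of the robot, y to its left, z up, the work surface at z = 0. Lengths are in m, angles in rad, forces in N, time in s.
With the tool pointing down it reaches from about 0.325 to 1 m from the base axis. Payload 5.1 kg.
Tool frame: the origin (TCP) lies between the finger pads; the fingertips stand 25 mm ahead of it and the grasp point (between the pads) lies 6 mm ahead of it (robot.tip_extent is the distance from the TCP to the fingertips, in m); z points along the fingers, y is the line along which they close (so a half turn about z gives the same grasp; the last joint's range is limited). The gripper opens to 85 mm and grips with 20 to 120 N. Pads are 22 mm wide; open, the fingers measure 114 mm over their backs; the gripper's body (76 mm by 85 mm) begins 54 mm behind the grasp point. The pads swing forward as they close: fully open they stand 13 mm farther back than shut.
Start: joints at [1.047, 0.124, 1.65, -0, 1.367, -0.083], TCP at [0.277, 0.588, 0.256] pointing down, gripper open.
Joint ranges: [-2.61, 2.61], [-1.02, 2.33], [0.03, 2.71], [-1.35, 4.49], [0.32, 2.68], [-2.91, 2.91]. Speed limits (rad/s): [2.57, 2.57, 3.14, 3.14, 3.14, 3.14].

### API

Orientations are given as a unit quaternion [w, x, y, z].
In Python, from cell import robot gives the robot as it stands.
- The arm moves only by the shell command python3 -m jog 'ROWS' [OPENING] [FORCE]. ROWS is JSON, a list of rows, each an object with "delta_pos": the shift along the tool's x, y, z in cm, a list of three; "rotation": the turn, a rotation vector about the tool's x, y, z in rad, a list of three. In form: [{"delta_pos": [tx, ty, tz], "rotation": [wx, wy, wz]}, ...]. A call has 1 to 12 rows; each row shifts and turns the commanded pose from where the row before left it, along the tool's axes as they then stand; what a row does not reach is not made up. A row lasts 1/12 s, in which the tool goes at most 41.7 mm and 7.16 degrees, less where a joint would pass 70% of its speed; a pose out of reach is approached as far as the arm can. A call with a gripper value outside its range is refused whole. OPENING is the finger opening in cm, from 0 to 8.54, set as the call begins (- or left out, the last holds). The fingers move at their own pace and stop on an object; FORCE is the grip in N (left out, the last holds). Time passes only in rows, so rows that do not move let the fingers close. It gives the time, the measured TCP pose, the force, the opening and the grip force at its end, in the units of the state.
- robot.read_state(): the state, without advancing time (a new reading comes with each control period).
- robot.capture(name): name is "scene" or "side" or "wrist"; returns a dict with "pixels" (420x560x3 uint8, red, green, blue), "mtx" (3x3 intrinsics, pixels), "rvec" (rotation vector, rad) and "tvec" (3), from world to camera coordinates, as OpenCV has them. Camera axes: x right, y down, z forward; pixel columns grow to the right and rows downward; lengths in m; the calibration is good to about 2 mm. A picture is of the moment at which its call begins. There is no depth.
- robot.sign_off(): hands the job in; it is judged then, once.
The state is a dict: "clock": time; "q": joint angles; "joint_velocities": joint speeds; "joint_efforts": joint torques, N m; "ee_pos": TCP position; "tool_rot": TCP orientation; "wrist_force": force on the tool from outside, world axes, zero at the start; "moment": the same for the moment, N m; "grip_width": opening from 0.0 (shut) to 1.0 (fully open); "finger_force": force on a finger pad.
Only numpy, scipy, OpenCV 4.12 (cv2) and the standard library are available. Lean on these libraries where they do the work, as an engineer would, in place of code of your own. Each camera call takes 0.05 s, during which the arm holds its last target. There are 200 camera calls.

## Working session

There is one attempt and no reset: what is moved stays moved. The work goes in short steps, Python scripts to look and compute and a shell command to move; the robot and the scene stay as the last step left them, time stands still between calls to the robot, and variables do not carry over. Pictures are saved under pics/ and viewed, at most 10 in all, crops included, and the job is handed in when it is done.

```bash
mkdir -p pics; ls
python3 - <<'E'
from cell import robot
import cv2,numpy as np
for n in("scene","side"):
    c=robot.capture(n); cv2.imwrite(f"pics/{n}0.png",c["pixels"][:,:,::-1])
    np.savez(f"pics/{n}0.npz",**c)
    R=cv2.Rodrigues(np.array(c["rvec"]))[0]; print(n,-R.T@np.array(c["tvec"]).ravel(),R[2])
s=robot.read_state();print(s)
E
```

```text
pics
scene [0.01266775 0.15303977 0.58333156] [ 0.68332328 -0.45561447 -0.57051271]
side [ 0.95991428 -0.70896017  1.05074611] [-0.34410394  0.42033344 -0.83959054]
{'clock': 0.1, 'q': array([ 1.04741287e+00,  1.24415993e-01,  1.65152941e+00, -4.35050383e-05,
        1.36748076e+00, -8.26182884e-02]), 'joint_velocities': array([ 0.00164819, -0.00054468, -0.00261629, -0.00115984, -0.00148409,
       -0.00104731]), 'joint_efforts': array([ 8.84791666e-05, -4.24930859e+01, -3.66654932e+01, -5.54011604e-05,
        3.95546158e-03,  1.01113933e-06]), 'ee_pos': array([0.27710763, 0.58742189, 0.2551961 ]), 'tool_rot': array([-2.53216047e-04,  2.18598573e-01,  9.75814441e-01, -8.81346885e-04]), 'wrist_force': array([-0.26927949, -0.21152793,  0.49452617]), 'moment': array([0.05846182, 0.00536788, 0.03437729]), 'finger_force': 0.0, 'grip_width': 1.0031658939638668}
```

View pics/scene0.png

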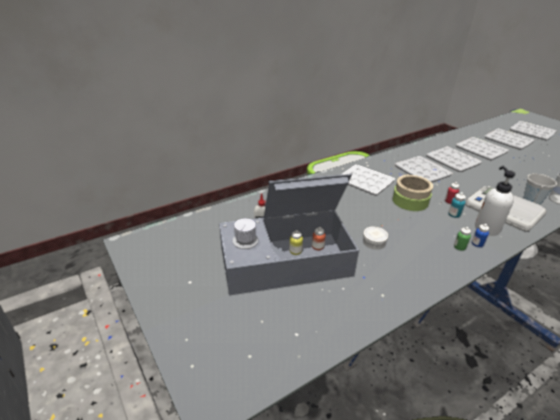

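View pics/side0.png

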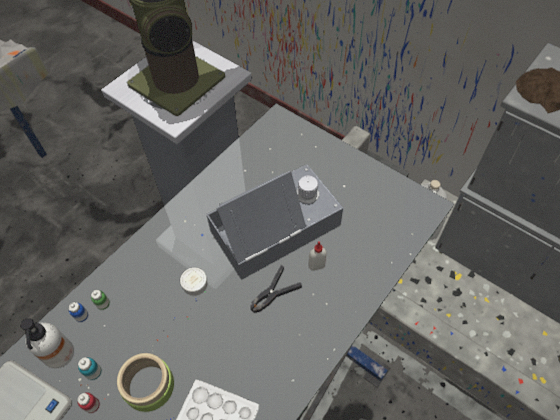

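The scene view shows the box at about (225–355, 175–290), the cap at (245,231) and the tin at (375,236). In the side view the cap is at (308,188), the bottle at (318,256) and the clamp at (272,292). I'll enlarge both.

Run:
```python
import cv2,numpy as np
a=cv2.imread("pics/scene0.png")[165:295,210:365]; b=cv2.imread("pics/side0.png")[155:285,198:353]
f=lambda i:cv2.resize(i,None,fx=4,fy=4,interpolation=cv2.INTER_CUBIC)[:, :]
im=np.hstack([f(a),f(b)])
def grid(i,u0,v0):
    i=f(i)
    for u in range(0,155,20): cv2.putText(i,str(u0+u),(u*4,10),0,.35,(0,255,255),1); cv2.line(i,(u*4,12),(u*4,20),(0,255,255),1)
    for v in range(0,130,20): cv2.putText(i,str(v0+v),(0,v*4+4),0,.35,(0,255,255),1)
    return i
cv2.imwrite("pics/ca.png",grid(a,210,165));cv2.imwrite("pics/cb.png",grid(b,198,155))
```

```text
(no output)
```

View pics/ca.png

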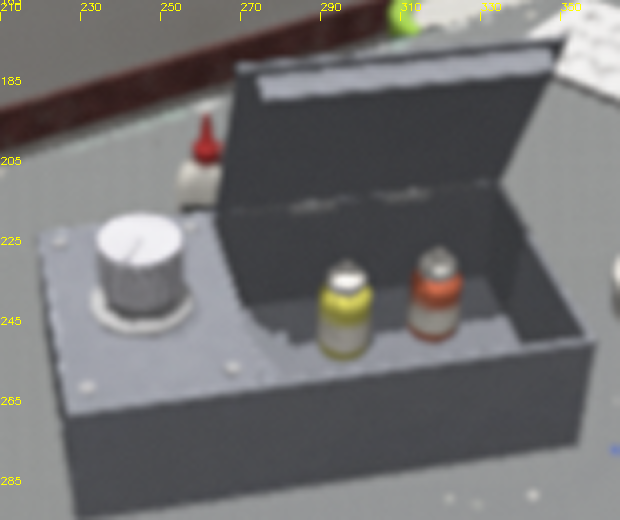

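View pics/cb.png

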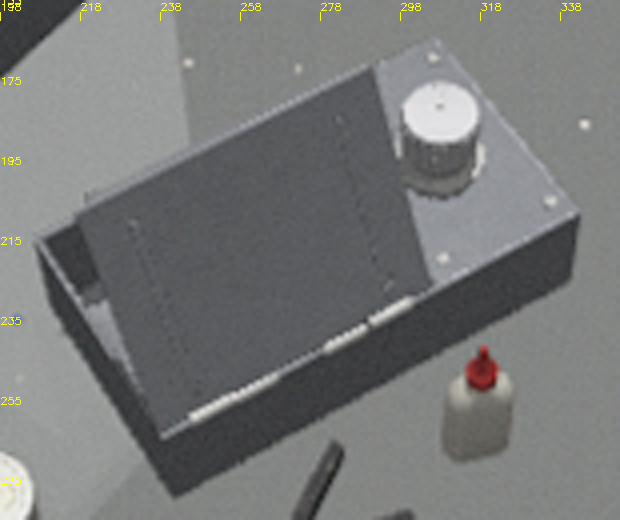

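The crops give the top corners. In the scene view, front-left is (227,268.7), front-right (358.7,251.2) and rear-left (220,222). In the side view, front-left is (307.2,165), rear-left (343,208.7) and front-right (206.7,215). The lid's free-edge ends are (269.5,182) and (350.5,175.5) in the scene view, and (291.7,171.2) and (217.5,208) in the side view.

```bash
cat > h.py <<'E'
import cv2,numpy as np
def cam(c):
    R=cv2.Rodrigues(np.array(c["rvec"],float))[0];t=np.array(c["tvec"],float).ravel();return np.array(c["mtx"],float),R,t
def ray(c,p):
    K,R,t=cam(c);d=R.T@np.linalg.solve(K,[p[0],p[1],1]);return -R.T@t,d
def plane(c,p,z):
    o,d=ray(c,p);return o+d*(z-o[2])/d[2]
def proj(c,X):
    K,R,t=cam(c);x=K@(R@np.array(X)+t);return x[:2]/x[2]
def tri(c1,p1,c2,p2):
    P=[]
    for c in(c1,c2):
        K,R,t=cam(c);P.append(K@np.c_[R,t])
    X=cv2.triangulatePoints(P[0],P[1],np.array(p1,float),np.array(p2,float)).ravel();return X[:3]/X[3]
E
python3 - <<'E'
from h import *
np.set_printoptions(precision=4,suppress=True)
S=np.load("pics/scene0.npz");D=np.load("pics/side0.npz")
loc={'FL':(-.075,.135),'FR':(-.075,-.135),'RL':(.075,.135),'RR':(.075,-.135)}
obs=[(S,'FL',(227,268.7)),(S,'FR',(358.7,251.2)),(S,'RL',(220,222)),(D,'FL',(307.2,165)),(D,'RL',(343,208.7)),(D,'FR',(206.7,215)),(D,'RR',(238,264.5))]
A=[];B=[]
for c,k,p in obs:
    X=plane(c,p,.078);A.append(loc[k]);B.append(X[:2]);print(k,X)
A=np.array(A);B=np.array(B);a=A-A.mean(0);b=B-B.mean(0)
th=np.arctan2((a[:,0]*b[:,1]-a[:,1]*b[:,0]).sum(),(a*b).sum())
R=np.array([[np.cos(th),-np.sin(th)],[np.sin(th),np.cos(th)]]);t=B.mean(0)-R@A.mean(0)
print("yaw",th,"t",t,"res",(B-(A@R.T+t))*1000)
bx=lambda x,y:R@[x,y]+t
print("cap",bx(0,.0875),"hinge",bx(.07,-.0495))
for p,q in(((269.5,182),(291.7,171.2)),((350.5,175.5),(217.5,208))):
    X=tri(S,p,D,q);l=R.T@(X[:2]-t);print(X,l,"ang",np.arctan2(X[2]-.078,.07-l[0]))
# cap top from side ellipse
print(tri(S,(245,225),D,(308,183)))
E
```

```text
FL [ 0.5137 -0.0651  0.078 ]
FR [ 0.4199 -0.3136  0.078 ]
RL [ 0.6562 -0.1193  0.078 ]
FL [ 0.518  -0.0696  0.078 ]
RL [ 0.6562 -0.1206  0.078 ]
FR [ 0.4254 -0.3209  0.078 ]
RR [ 0.5622 -0.3721  0.078 ]
yaw -0.35921019423355866 t [ 0.5392 -0.2191] res [[-2.7282  1.2854]
 [-1.6174  5.4988]
 [-0.7022 -0.1716]
 [ 1.5333 -3.197 ]
 [-0.6781 -1.4461]
 [ 3.9137 -1.7509]
 [ 0.2789 -0.2186]]
cap [ 0.57   -0.1372] hinge [ 0.5873 -0.2901]
[ 0.561  -0.1873  0.2073] [0.0092 0.0375] ang 1.1314383398919177
[ 0.5011 -0.3455  0.2042] [ 0.0088 -0.1316] ang 1.1192798352167423
[ 0.5685 -0.1359  0.1187]
```

The box yaw is about -0.359 with its origin at (0.539,-0.219). The lid is at about 1.12 rad. I'll align the tool with the box, raise it and close the fingers.

```bash
cat >> h.py <<'E'
from scipy.spatial.transform import Rotation as Ro
TH=-.3592;T=np.array([.5392,-.2191,0]);RB=Ro.from_rotvec([0,0,TH]).as_matrix()
def st(goal=None):
    from cell import robot
    s=robot.read_state();q=s["tool_rot"];M=Ro.from_quat([q[1],q[2],q[3],q[0]]).as_matrix();p=s["ee_pos"]
    f=lambda v:np.round(v,4).tolist()
    print("t",round(s["clock"],2),"box",f(RB.T@(p-T)),"q",f(s["q"]),"F",f(RB.T@s["wrist_force"]),"M",f(s["moment"]),"w",round(float(s["grip_width"]),3),"ff",s["finger_force"])
    print("z",f(M[:,2]),"yaw x in box",round(float(np.arctan2(M[1,0],M[0,0])-TH),4))
    if goal is not None: print("tool cm",np.round(M.T@(RB@np.array(goal)+T-p)*100,2))
E
python3 -m jog '[{"delta_pos":[0,0,-2],"rotation":[0,0,-0.042]},{"delta_pos":[0,0,-2],"rotation":[0,0,-0.041]},{"delta_pos":[0,0,0],"rotation":[0,0,0]}]' 0 40
python3 -c "
from h import *;st([.085,-.0495,.29])
from cell import robot;print(robot.tip_extent)"
```

```text
clock: 0.35
ee_pos: [0.2781, 0.5891, 0.3007]
tool_rot: [0.001, 0.177, 0.984, 0.003]
wrist_force: [-0.0, -0.1, 2.1]
grip_width: 0.605
finger_force: 0.0
t 0.35 box [-0.5286, 0.6648, 0.3007] q [1.0474, 0.1004, 1.6015, 0.0, 1.4334, -0.1665] F [0.0145, -0.0944, 2.1352] M [-0.0552, -0.0433, -0.0271] w 0.605 ff 0.0
z [0.0031, 0.0055, -1.0] yaw x in box 3.1439
tool cm [-61.19 -71.58   0.68]
0.025
```

```bash
R='x'; python3 -m jog '[{"delta_pos":[-1.2,-1.5,0],"rotation":[0,0,0]},{"delta_pos":[-2.4,-2.8,0],"rotation":[0,0,0]},{"delta_pos":[-2.4,-2.8,0],"rotation":[0,0,0]},{"delta_pos":[-2.4,-2.8,0],"rotation":[0,0,0]},{"delta_pos":[-2.4,-2.8,0],"rotation":[0,0,0]},{"delta_pos":[-2.4,-2.8,0],"rotation":[0,0,0]},{"delta_pos":[-2.4,-2.8,0],"rotation":[0,0,0]},{"delta_pos":[-2.4,-2.8,0],"rotation":[0,0,0]},{"delta_pos":[-2.4,-2.8,0],"rotation":[0,0,0]},{"delta_pos":[-2.4,-2.8,0],"rotation":[0,0,0]},{"delta_pos":[-2.4,-2.8,0],"rotation":[0,0,0]},{"delta_pos":[-2.4,-2.8,0],"rotation":[0,0,0]}]' >/dev/null; python3 -m jog '[{"delta_pos":[-2.4,-2.8,0],"rotation":[0,0,0]},{"delta_pos":[-2.4,-2.8,0],"rotation":[0,0,0]},{"delta_pos":[-2.4,-2.8,0],"rotation":[0,0,0]},{"delta_pos":[-2.4,-2.8,0],"rotation":[0,0,0]},{"delta_pos":[-2.4,-2.8,0],"rotation":[0,0,0]},{"delta_pos":[-2.4,-2.8,0],"rotation":[0,0,0]},{"delta_pos":[-2.4,-2.8,0],"rotation":[0,0,0]},{"delta_pos":[-2.4,-2.8,0],"rotation":[0,0,0]},{"delta_pos":[-2.4,-2.8,0],"rotation":[0,0,0]},{"delta_pos":[-2,-2.3,0],"rotation":[0,0,0]},{"delta_pos":[-1,-1.2,0],"rotation":[0,0,0]},{"delta_pos":[0,0,0],"rotation":[0,0,0]}]'
python3 -c "
from h import *;st([.085,-.0495,.205])"
```

```text
clock: 2.35
ee_pos: [0.5528, -0.1688, 0.295]
tool_rot: [-0.001, 0.18, 0.984, -0.0]
wrist_force: [-0.9, 1.3, -0.2]
grip_width: 0.0
finger_force: 0.0
t 2.35 box [-0.0049, 0.0519, 0.295] q [-0.389, -0.0549, 1.7689, -0.0005, 1.4293, -1.5982] F [-1.2961, 0.8787, -0.1886] M [0.023, -0.0089, -0.0432] w 0.0 ff 0.0
z [-0.0017, 0.0002, -1.0] yaw x in box 3.1392
tool cm [ -9.03 -10.11   8.98]
```

```bash
python3 -m jog '[{"delta_pos":[-2,-2.2,0],"rotation":[0,0,0]},{"delta_pos":[-2.6,-2.8,0],"rotation":[0,0,0]},{"delta_pos":[-2.6,-2.8,0],"rotation":[0,0,0]},{"delta_pos":[-1.8,-2.3,1],"rotation":[0,0,0]},{"delta_pos":[0,0,3],"rotation":[0,0,0]},{"delta_pos":[0,0,3],"rotation":[0,0,0]},{"delta_pos":[0,0,2],"rotation":[0,0,0]},{"delta_pos":[0,0,0],"rotation":[0,0,0]},{"delta_pos":[0,0,0],"rotation":[0,0,0]}]'
python3 - <<'E'
from h import *;st([.085,-.0495,.205])
from cell import robot
c=robot.capture("side");print(proj(c,[.587,-.29,.18]))
i=c["pixels"][120:320,180:400,::-1];cv2.imwrite("pics/s1.png",cv2.resize(i,None,fx=3,fy=3,interpolation=2))
E
```

```text
clock: 3.1
ee_pos: [0.6008, -0.2907, 0.2046]
tool_rot: [-0.002, 0.177, 0.984, 0.001]
wrist_force: [-0.3, -1.0, 1.7]
grip_width: -0.004
finger_force: 0.0
t 3.1 box [0.0829, -0.0454, 0.2046] q [-0.5311, 0.1987, 1.6545, 0.0003, 1.2923, -1.7451] F [0.0353, -1.0649, 1.6908] M [-0.0027, -0.042, -0.0162] w -0.004 ff 0.0
z [-0.0032, 0.0023, -1.0] yaw x in box 3.1439
tool cm [-0.21 -0.41 -0.04]
[270.1921319  218.41126997]
```

View pics/s1.png

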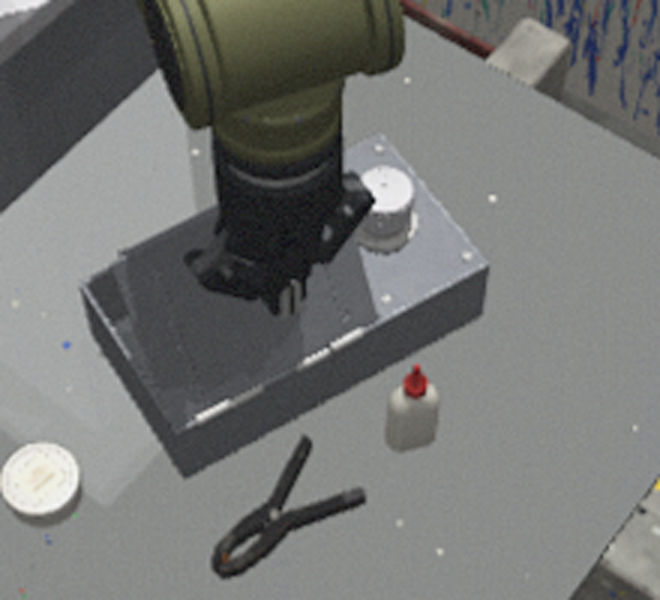

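The view shows the fingertips behind the lid at crop (290,300), clear of it and of the bottle. Now I'll push along the lid's arc.

```bash
python3 -m jog '[{"delta_pos":[2,0,0],"rotation":[0,0,0]},{"delta_pos":[1.6,0,0],"rotation":[0,0,0]},{"delta_pos":[1.1,0,0],"rotation":[0,0,0]},{"delta_pos":[1.1,0,0.5],"rotation":[0,0,0]},{"delta_pos":[1.1,0,0.6],"rotation":[0,0,0]},{"delta_pos":[0.9,0,0.7],"rotation":[0,0,0]},{"delta_pos":[0.8,0,0.8],"rotation":[0,0,0]},{"delta_pos":[0.7,0,0.9],"rotation":[0,0,0]},{"delta_pos":[0.6,0,0.9],"rotation":[0,0,0]}]'
python3 -c "
from h import *;st([-.0258,-.0454,.1402])"
```

```text
clock: 3.9
ee_pos: [0.5093, -0.2578, 0.1637]
tool_rot: [0.002, 0.178, 0.984, -0.001]
wrist_force: [-0.8, -0.5, 2.5]
grip_width: -0.002
finger_force: 0.8
t 3.9 box [-0.0144, -0.0468, 0.1637] q [-0.5627, 0.0247, 1.9161, -0.0, 1.1974, -1.776] F [-0.6008, -0.7774, 2.5042] M [-0.0229, 0.075, -0.0321] w -0.002 ff 0.7908494607545435
z [0.0028, -0.0018, -1.0] yaw x in box 3.1433
tool cm [1.15 0.14 2.35]
```

```bash
python3 -m jog '[{"delta_pos":[0.6,0,1.1],"rotation":[0,0,0]},{"delta_pos":[0.5,0,1.1],"rotation":[0,0,0]},{"delta_pos":[0.3,0,0.8],"rotation":[0,0,0]},{"delta_pos":[0.2,0,0.8],"rotation":[0,0,0]},{"delta_pos":[0.1,0,0.8],"rotation":[0,0,0]},{"delta_pos":[0.1,0,0.6],"rotation":[0,0,0]},{"delta_pos":[0,0,0],"rotation":[0,0,0]},{"delta_pos":[0,0,0],"rotation":[0,0,0]}]'
python3 -c "
from h import *;st([-.032,-.0454,.107])"
```

```text
clock: 4.57
ee_pos: [0.4917, -0.2513, 0.1096]
tool_rot: [-0.001, 0.178, 0.984, 0.0]
wrist_force: [-0.8, -1.0, -0.6]
grip_width: 0.002
finger_force: 0.0
t 4.57 box [-0.0332, -0.0468, 0.1096] q [-0.5697, 0.0492, 1.9907, -0.0, 1.1032, -1.7827] F [-0.4371, -1.2284, -0.6376] M [0.0054, -0.0259, 0.0394] w 0.002 ff 0.0
z [-0.0013, 0.0008, -1.0] yaw x in box 3.143
tool cm [-0.12  0.14  0.26]
```

```bash
python3 -m jog '[{"delta_pos":[0,0,0.15],"rotation":[0,0,0]},{"delta_pos":[0,0,0.15],"rotation":[0,0,0]},{"delta_pos":[0,0,0],"rotation":[0,0,0]}]'
python3 - <<'E'
from h import *;st()
from cell import robot
a=robot.capture("scene")["pixels"][165:305,200:370,::-1];b=robot.capture("side")["pixels"][145:285,190:360,::-1]
cv2.imwrite("pics/s2.png",cv2.resize(np.hstack([a,b]),(800,330),interpolation=2))
E
```

```text
clock: 4.82
ee_pos: [0.4922, -0.2516, 0.1075]
tool_rot: [0.0, 0.178, 0.984, -0.0]
wrist_force: [0.4, -0.2, -0.4]
grip_width: 0.004
finger_force: 0.0
t 4.82 box [-0.0325, -0.0469, 0.1075] q [-0.5696, 0.0522, 1.9916, -0.0, 1.0973, -1.7827] F [0.4884, -0.0455, -0.443] M [0.0032, 0.0346, 0.047] w 0.004 ff 0.0
z [0.0004, -0.0003, -1.0] yaw x in box 3.1431
```

View pics/s2.png

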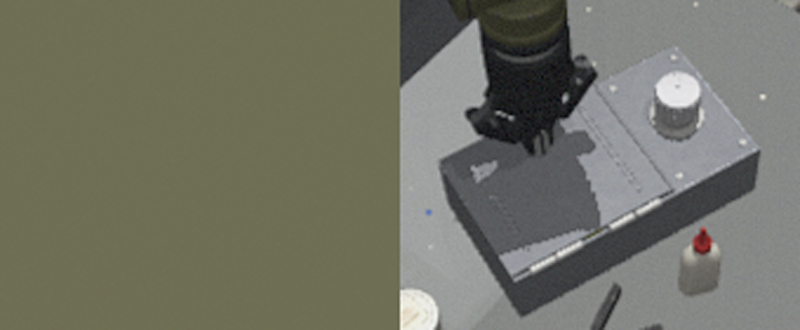

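In the side view the lid looks flat over the well, with the fingertips at crop (540,145). The scene camera is blocked by the arm. I'll press down gently until the stop shows in the force.

```bash
for i in 1; do python3 -m jog '[{"delta_pos":[0,0,0.1],"rotation":[0,0,0]},{"delta_pos":[0,0,0.1],"rotation":[0,0,0]},{"delta_pos":[0,0,0],"rotation":[0,0,0]}]'|grep -E "ee_pos|force"; python3 -m jog '[{"delta_pos":[0,0,0.1],"rotation":[0,0,0]},{"delta_pos":[0,0,0],"rotation":[0,0,0]}]'|grep -E "ee_pos|force"; done
```

```text
ee_pos: [0.4922, -0.2516, 0.107]
wrist_force: [-4.2, 2.6, 8.4]
finger_force: 4.2
ee_pos: [0.4923, -0.2516, 0.1069]
wrist_force: [-6.3, 3.1, 14.2]
finger_force: 6.7
```

The stop is firm at tip height 0.082 m with 14 N, so the lid is shut. Now I'll lift, open the fingers and go over the cap.

```bash
python3 -m jog '[{"delta_pos":[0,0,-1],"rotation":[0,0,0]},{"delta_pos":[0,0,-3.5],"rotation":[0,0,0]},{"delta_pos":[0,0,-3.5],"rotation":[0,0,0]},{"delta_pos":[-0.8,3.3,-2],"rotation":[0,0,0]},{"delta_pos":[-0.8,3.4,0],"rotation":[0,0,0]},{"delta_pos":[-0.8,3.4,0],"rotation":[0,0,0]},{"delta_pos":[-0.8,3.3,0],"rotation":[0,0,0]},{"delta_pos":[0,0,0],"rotation":[0,0,0]},{"delta_pos":[0,0,0],"rotation":[0,0,0]}]' 8.5 >/dev/null
python3 -m jog '[{"delta_pos":[0,0,0],"rotation":[0,0,-0.118]},{"delta_pos":[0,0,0],"rotation":[0,0,-0.118]},{"delta_pos":[0,0,0],"rotation":[0,0,-0.118]},{"delta_pos":[0,0,0],"rotation":[0,0,-0.118]},{"delta_pos":[0,0,0],"rotation":[0,0,-0.118]},{"delta_pos":[0,0,0],"rotation":[0,0,-0.118]},{"delta_pos":[0,0,0],"rotation":[0,0,-0.118]},{"delta_pos":[0,0,0],"rotation":[0,0,-0.118]},{"delta_pos":[0,0,0],"rotation":[0,0,-0.118]},{"delta_pos":[0,0,0],"rotation":[0,0,-0.118]},{"delta_pos":[0,0,0],"rotation":[0,0,-0.118]},{"delta_pos":[0,0,0],"rotation":[0,0,0]}]'
python3 - <<'E'
from h import *;st([0,.0875,.113])
from cell import robot
for n in("wrist","side"):
    c=robot.capture(n);np.savez(f"pics/{n}3.npz",**c);cv2.imwrite(f"pics/{n}3.png",c["pixels"][:,:,::-1])
    print(n,[proj(c,list((RB@[x,y,0]+T)[:2])+[.1205]) for x,y in((0,.0875),(.022,.0875),(0,.1095))])
E
```

```text
clock: 7.08
ee_pos: [0.5683, -0.1383, 0.2043]
tool_rot: [-0.0, -0.453, 0.891, -0.0]
wrist_force: [0.3, 0.2, 0.1]
grip_width: 0.998
finger_force: 0.0
t 7.08 box [-0.0012, 0.0858, 0.2043] q [-0.3304, 0.0197, 1.8495, -0.0004, 1.2727, -2.8415] F [0.2283, 0.3208, 0.1308] M [-0.0186, 0.0381, 0.062] w 0.998 ff 0.0
z [-0.0003, -0.0003, -1.0] yaw x in box -1.8419
tool cm [-0.2  -0.07  9.13]
wrist [array([280.51772617, 222.69230053]), array([251.78395031, 230.24598739]), array([288.34008048, 249.44353644])]
side [array([308.3094446 , 183.18115029]), array([313.725606  , 190.02856019]), array([316.60935184, 179.01440022])]
```

View pics/wrist3.png

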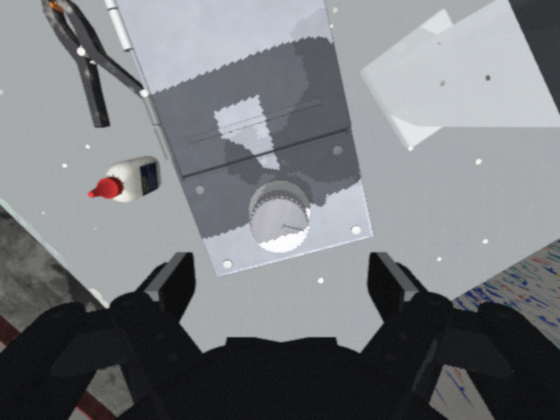

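The wrist view shows the cap top at about (279,222), against a predicted (280.5,222.7). The pointer runs to about (302,230), which puts cap_turn near 2.5 rad. Nothing is in the way, so I'll descend and grip.

```bash
python3 -m jog '[{"delta_pos":[-0.2,-0.07,1.5],"rotation":[0,0,0]},{"delta_pos":[0,0,2.5],"rotation":[0,0,0]},{"delta_pos":[0,0,2.5],"rotation":[0,0,0]},{"delta_pos":[0,0,1.8],"rotation":[0,0,0]},{"delta_pos":[0,0,1.0],"rotation":[0,0,0]},{"delta_pos":[0,0,0],"rotation":[0,0,0]}]' | grep -E "ee_pos|force"
python3 -m jog '[{"delta_pos":[0,0,0],"rotation":[0,0,0]},{"delta_pos":[0,0,0],"rotation":[0,0,0]},{"delta_pos":[0,0,0],"rotation":[0,0,0]},{"delta_pos":[0,0,0],"rotation":[0,0,0]},{"delta_pos":[0,0,0],"rotation":[0,0,0]},{"delta_pos":[0,0,0],"rotation":[0,0,0]},{"delta_pos":[0,0,0],"rotation":[0,0,0]},{"delta_pos":[0,0,0],"rotation":[0,0,0]}]' 3.8 40
python3 -c "
from h import *;st([0,.0875,.111])"
```

```text
ee_pos: [0.5687, -0.1357, 0.1083]
wrist_force: [-0.3, 0.2, 0.3]
finger_force: 0.0
clock: 8.35
ee_pos: [0.5717, -0.1363, 0.1133]
tool_rot: [0.001, -0.453, 0.892, -0.001]
wrist_force: [-1.7, -0.1, 5.9]
grip_width: 0.485
finger_force: 40.3
t 8.35 box [0.0013, 0.0889, 0.1133] q [-0.3254, 0.1177, 1.9103, -0.0001, 1.1108, -2.8362] F [-1.554, -0.6973, 5.876] M [0.0309, 0.2392, -0.0298] w 0.485 ff 40.28213718440384
z [0.0026, -0.001, -1.0] yaw x in box -1.8423
tool cm [0.17 0.09 0.23]
```

```bash
python3 -m jog '[{"delta_pos":[0,0,0.004],"rotation":[0,0,0.04]},{"delta_pos":[0,0,0.01],"rotation":[0,0,0.1]},{"delta_pos":[0,0,0.01],"rotation":[0,0,0.1]},{"delta_pos":[0,0,0.01],"rotation":[0,0,0.1]},{"delta_pos":[0,0,0.01],"rotation":[0,0,0.1]},{"delta_pos":[0,0,0.01],"rotation":[0,0,0.1]},{"delta_pos":[0,0,0.01],"rotation":[0,0,0.1]},{"delta_pos":[0,0,0.004],"rotation":[0,0,0.04]},{"delta_pos":[0,0,0],"rotation":[0,0,0]}]' >/dev/null
python3 - <<'E'
from h import *;st([0,.0875,.111])
from cell import robot
for n in("wrist","side"):
    c=robot.capture(n);np.savez(f"pics/{n}4.npz",**c);cv2.imwrite(f"pics/{n}4.png",c["pixels"][:,:,::-1])
c=cv2.imread("pics/wrist4.png")[150:420,130:430]; d=cv2.imread("pics/side4.png")[150:240,260:360]
cv2.imwrite("pics/v4.png",np.hstack([cv2.resize(c,(500,450)),cv2.resize(d,(300,270),interpolation=2)[:, :].copy() if 0 else cv2.copyMakeBorder(cv2.resize(d,(300,270),interpolation=2),0,180,0,0,0)]))
E
```

```text
t 9.1 box [0.0017, 0.0886, 0.1127] q [-0.3256, 0.1187, 1.9103, -0.0008, 1.1087, -2.1549] F [0.9004, -1.3561, 4.6204] M [-0.1783, 0.0859, -0.0402] w 0.484 ff 40.31536712165689
z [0.0035, -0.0019, -1.0] yaw x in box -2.5236
tool cm [0.21 0.01 0.17]
```

View pics/v4.png

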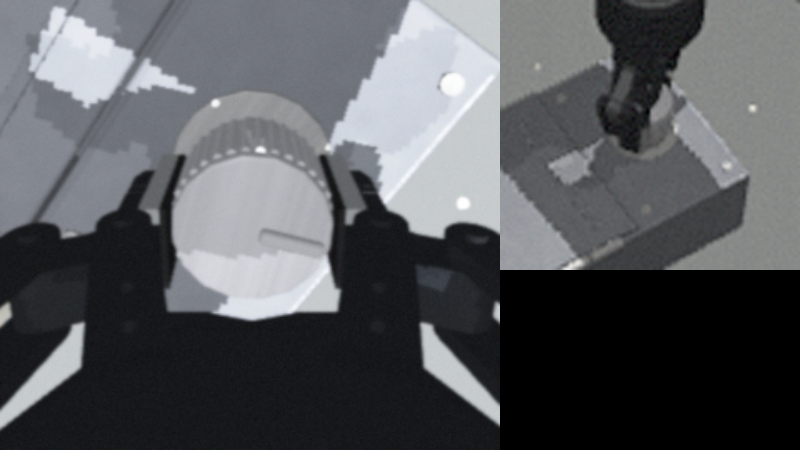

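The cap at crop (252,225) is held squarely between the pads, and the pointer, (262,236)–(323,249), has kept its place relative to the gripper. The cap is turning with the hand.

```bash
python3 - <<'E'
from h import *
c=np.load("pics/wrist4.npz")
a,b=[plane(c,p,.1215) for p in((287.2,291.6),(323.8,299.4))]
for v in(a,b):print(RB.T@(v-T))
d=RB.T@(b-a);print("turn",np.arctan2(d[1],d[0]))
E
python3 -m jog '[{"delta_pos":[0,0,0.01],"rotation":[0,0,0.1]},{"delta_pos":[0,0,0.01],"rotation":[0,0,0.1]},{"delta_pos":[0,0,0.01],"rotation":[0,0,0.1]},{"delta_pos":[0,0,0.01],"rotation":[0,0,0.1]},{"delta_pos":[0,0,0.01],"rotation":[0,0,0.1]},{"delta_pos":[0,0,0.01],"rotation":[0,0,0.1]},{"delta_pos":[0,0,0.01],"rotation":[0,0,0.1]},{"delta_pos":[0,0,0.01],"rotation":[0,0,0.1]},{"delta_pos":[0,0,0.01],"rotation":[0,0,0.1]},{"delta_pos":[0,0,0.01],"rotation":[0,0,0.1]},{"delta_pos":[0,0,0],"rotation":[0,0,0]}]'|grep force
python3 -c "
from h import *;st()"
```

```text
[0.00112981 0.09203705 0.1215    ]
[-0.00493412  0.10703239  0.1215    ]
turn 1.9550799135718668
wrist_force: [-0.8, -2.8, 5.1]
finger_force: 40.3
t 10.12 box [0.0017, 0.088, 0.1117] q [-0.3261, 0.1199, 1.9109, -0.0023, 1.107, -1.1529] F [0.2615, -2.9091, 5.1445] M [-0.5878, 0.2485, -0.1172] w 0.482 ff 40.34285562323703
z [0.0029, -0.0031, -1.0] yaw x in box 2.7578
```

```bash
python3 -m jog '[{"delta_pos":[0,0,0.01],"rotation":[0,0,0.1]},{"delta_pos":[0,0,0.01],"rotation":[0,0,0.1]},{"delta_pos":[0,0,0.01],"rotation":[0,0,0.1]},{"delta_pos":[0,0,0.01],"rotation":[0,0,0.1]},{"delta_pos":[0,0,0.01],"rotation":[0,0,0.1]},{"delta_pos":[0,0,0.01],"rotation":[0,0,0.1]},{"delta_pos":[0,0,0.01],"rotation":[0,0,0.1]},{"delta_pos":[0,0,0.01],"rotation":[0,0,0.1]},{"delta_pos":[0,0,0],"rotation":[0,0,0]}]'>/dev/null
python3 -c "
from h import *;st()"
for i in 1 2 ; do python3 -m jog '[{"delta_pos":[0,0,0.004],"rotation":[0,0,0.04]},{"delta_pos":[0,0,0],"rotation":[0,0,0]}]'>/dev/null
python3 -c "
from h import *;st()"; done
```

```text
t 10.87 box [0.0014, 0.0876, 0.1109] q [-0.3264, 0.1207, 1.9115, -0.003, 1.1069, -0.3529] F [-0.7244, -4.7406, 7.201] M [-0.6274, 0.5869, -0.1114] w 0.482 ff 40.47478938998211
z [0.0016, -0.0034, -1.0] yaw x in box 1.9578
t 11.03 box [0.0013, 0.0877, 0.1109] q [-0.3264, 0.1207, 1.9115, -0.003, 1.1069, -0.3151] F [-0.8943, -5.1063, 6.4925] M [-0.6163, 0.6174, -0.0618] w 0.484 ff 40.46543718400244
z [0.0015, -0.0034, -1.0] yaw x in box 1.9201
t 11.2 box [0.0013, 0.0876, 0.1108] q [-0.3264, 0.1208, 1.9116, -0.0031, 1.1069, -0.2751] F [-2.2315, -5.1757, 6.483] M [-0.6398, 0.6124, -0.054] w 0.484 ff 40.47246134199668
z [0.0014, -0.0033, -1.0] yaw x in box 1.8801
```

```bash
J(){ python3 -c "
from h import *;st()"|head -1|sed 's/F.*M/M/'; }
python3 -m jog '[{"delta_pos":[0,0,0.004],"rotation":[0,0,0.04]},{"delta_pos":[0,0,0],"rotation":[0,0,0]}]'>/dev/null;J
python3 -m jog '[{"delta_pos":[0,0,0.004],"rotation":[0,0,0.04]},{"delta_pos":[0,0,0],"rotation":[0,0,0]}]'>/dev/null;J
python3 -m jog '[{"delta_pos":[0,0,0.004],"rotation":[0,0,0.04]},{"delta_pos":[0,0,0],"rotation":[0,0,0]}]'>/dev/null;J
```

```text
t 11.37 box [0.0013, 0.0876, 0.1108] q [-0.3264, 0.1208, 1.9116, -0.0032, 1.1069, -0.2356] M [-0.6102, 0.6739, 0.1687] w 0.481 ff 40.38405427361795
t 11.53 box [0.0013, 0.0876, 0.1108] q [-0.3261, 0.1208, 1.9116, -0.0039, 1.1069, -0.1976] M [-0.599, 0.6084, 0.9175] w 0.481 ff 40.03465492256715
t 11.7 box [0.0012, 0.0881, 0.1107] q [-0.3257, 0.1208, 1.9117, -0.0028, 1.1069, -0.1576] M [-0.3413, 0.5228, 0.9117] w 0.48 ff 40.12628160913664
```

There's a clear hard stop: the moment rises to 0.92 Nm at q6 ≈ -0.22 and then slips slightly. Now I'll back off, allowing about 0.04 rad of wind-up.

```bash
python3 -m jog '[{"delta_pos":[0,0,0],"rotation":[0,0,-0.05]},{"delta_pos":[0,0,-0.01],"rotation":[0,0,-0.1]},{"delta_pos":[0,0,-0.01],"rotation":[0,0,-0.1]},{"delta_pos":[0,0,-0.01],"rotation":[0,0,-0.1]},{"delta_pos":[0,0,-0.01],"rotation":[0,0,-0.1]},{"delta_pos":[0,0,-0.01],"rotation":[0,0,-0.1]},{"delta_pos":[0,0,-0.01],"rotation":[0,0,-0.1]},{"delta_pos":[0,0,-0.01],"rotation":[0,0,-0.1]},{"delta_pos":[0,0,-0.01],"rotation":[0,0,-0.1]},{"delta_pos":[0,0,-0.01],"rotation":[0,0,-0.1]},{"delta_pos":[0,0,-0.01],"rotation":[0,0,-0.1]}]'>/dev/null
python3 -m jog '[{"delta_pos":[0,0,-0.01],"rotation":[0,0,-0.1]},{"delta_pos":[0,0,-0.01],"rotation":[0,0,-0.1]},{"delta_pos":[0,0,-0.01],"rotation":[0,0,-0.1]},{"delta_pos":[0,0,-0.01],"rotation":[0,0,-0.1]},{"delta_pos":[0,0,-0.01],"rotation":[0,0,-0.1]},{"delta_pos":[0,0,-0.006],"rotation":[0,0,-0.06]},{"delta_pos":[0,0,0],"rotation":[0,0,0]},{"delta_pos":[0,0,0],"rotation":[0,0,0]}]'>/dev/null
python3 - <<'E'
from h import *;st()
from cell import robot
for n in("wrist","side"):
    c=robot.capture(n);np.savez(f"pics/{n}5.npz",**c);cv2.imwrite(f"pics/{n}5.png",c["pixels"][:,:,::-1])
c=cv2.imread("pics/wrist5.png")[150:420,130:430]; d=cv2.imread("pics/side5.png")[150:290,190:360]
cv2.imwrite("pics/v5.png",np.hstack([cv2.resize(c,(500,450)),cv2.copyMakeBorder(cv2.resize(d,(300,247),interpolation=2),0,203,0,0,0)]))
E
```

```text
t 13.28 box [0.0013, 0.0883, 0.1122] q [-0.3259, 0.119, 1.9109, -0.0015, 1.1092, -1.7666] F [-1.2973, -1.6933, 6.7309] M [-0.1923, 0.399, 0.0453] w 0.481 ff 39.90593653841643
z [0.002, -0.002, -1.0] yaw x in box 3.3714
```

View pics/v5.png

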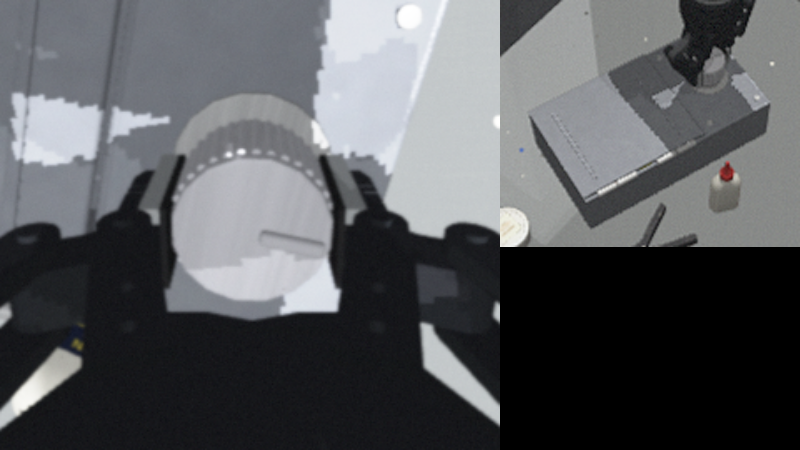

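The pointer, (262,236)–(323,246), is still in place in the grip. The turn works out at about 1.55–1.57 rad both from the joint travel since the stop and from the pointer fix. The lid lies flat in the side view, the glue bottle and clamp stand as before, and the part of the tin in the picture hasn't moved. Handing in.

```bash
python3 -c "
from cell import robot;print(robot.sign_off())"
```

```text
the job is handed in; nothing more can be done
None
```

The job is handed in: the lid is shut against its stop, the cap was screwed down to its hard stop and backed off about a quarter turn (roughly 1.55–1.57 rad), and the gripper is still holding it at 40 N.

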